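Set the measuring rail's pointer to the tack in a plaster leg model

ROBOT

A 6-joint arm with a two-finger parallel gripper is mounted at the origin on the work surface. World frame = base frame: x ahead of the robot, y to its left, z up, the work surface at z = 0. Lengths are in mm, angles in degrees, forces in N, time in s.
With the tool pointing down it reaches from about 300 to 850 mm from the base axis. Payload 4.2 kg.
Tool frame: the origin (TCP) lies midway between the tips of the shut fingers; the grasp point (between the pads) lies 19 mm behind it (env.grip_depth is the distance from the TCP to the grasp point, in mm); z points along the fingers, y is the line along which they close (so a half turn about z gives the same grasp; the last joint's range is limited). The gripper opens to 91 mm and grips with 3 to 60 N. Pads are 32 mm wide; open, the fingers measure 118 mm over their backs; the gripper's body (76 mm by 178 mm) begins 60 mm behind the grasp point.
Start: joints at [-75.516, 18.312, 89.639, -0, 72.044, -1.146], TCP at [154.924, -553.752, 213.976] pointing down, gripper open.
Joint ranges: [-177.97, 177.97], [-48.28, 115.42], [12.27, 149.76], [-77.06, 257.06], [2.81, 150.46], [-146.56, 146.56]. Speed limits (degrees/s): [147.25, 147.25, 180, 180, 180, 180].

INTERFACE

Orientations are given as [roll, pitch, yaw] about the fixed x, y, z axes, in that order (R = Rz(yaw) Ry(pitch) Rx(roll)).
In Python, from workcell import env, eyes gives the robot as it stands.
- The arm moves only by the tool send_rows, never from a script. Its argument "motion" is a list of rows, each a list of 7 numbers: the shift along the world's x, y, z normalised to -1 to 1, where 1 is 0.5 m, then the turn, a rotation vector about the world's x, y, z normalised to -1 to 1, where 1 is 60 degrees, then the opening, from -1 (shut) to 1 (fully open). A call has 1 to 20 rows; each row is the pose to reach, as a shift and turn from the pose commanded when the call began; what a row does not reach only later rows make up. A row lasts 1/8 s, in which the tool goes at most 62.5 mm and 10.7 degrees, less where a joint would pass 70% of its speed; a pose out of reach is approached as far as the arm can. A call with a number of a shift or a turn outside -1 to 1 is refused whole. A call with a gripper value outside its range is refused whole. The fingers move at their own pace and stop on an object; "squeeze" is the grip in N (left out, the last holds). Time passes only in rows, so rows that repeat a pose let the fingers close. It gives the time, the measured TCP pose, the force, the opening and the grip force at its end, in the units of the state.
- env.state(): the state, without advancing time (a new reading comes with each control period).
- eyes.grab_frame(name): name is "side" or "top" or "wrist"; returns a dict with "pixels" (384x512x3 uint8, red, green, blue), "depth" (384x512 float32, mm along the optical axis (not along the pixel's ray), 0 where there is no reading), "fx", "fy", "cx", "cy" (pixels), "R" (3x3) and "t" (3): a world point X has camera coordinates R X + t; the wrist camera has in their place "T_tool_cam" (4x4, takes a point from camera to tool coordinates, whose origin is the TCP and whose axes are the flange's). Camera axes: x right, y down, z forward; pixel columns grow to the right and rows downward; lengths in mm; the calibration is good to about 2 mm. The wrist camera is an equidistant fisheye: a pixel r from the principal point sees the ray r / f radians off the axis. A picture is of the moment at which its call begins: read the wrist's pose just before it.
- env.job_done(): hands the job in; it is judged then, once.
The state is a dict: "time_s": time; "qpos": joint angles; "qvel": joint speeds; "effort": joint torques, N m; "ee_pos": TCP position; "ee_rot": TCP orientation; "force": force on the tool from outside, world axes, zero at the start; "torque": the same for the moment, N m; "gripper_width": finger opening in mm; "gripper_force": force on a finger pad.
Only numpy, scipy, OpenCV 4.12 (cv2) and the standard library are available. Lean on these libraries where they do the work, as an engineer would, in place of code of your own. Each camera call takes 0.05 s, during which the arm holds its last target. There are 200 camera calls.

TASK

Set the pointer of the measuring rail level with the tack in the plaster leg model: pull up the carriage's index plunger, slide the carriage along to an index hole that brings the pointer within reach of the tack, and let the plunger drop fully home. Then turn the knurled knob in small steps until the pointer tip is in line with the tack. Keep off the plaster, and leave the cup and the tools lying around where they are.

Things in the scene. Friction and masses are not known exactly. Their poses are not given: they have to be found in the camera images.
- jig: The fixed jig: grey base plate 300 x 600 x 12 mm on the bench, carrying the plaster model's clamp on one side and the measuring rail on the other. Origin on the bench under the plate (x -150..150, y -270..330 mm); its y axis runs along the rail and the model, z up. The rail (two steel shafts and, outside them, a flat steel index strip at x = 120 mm) is on the +x side, the model's axis at x = -80 mm.
- hole0 (a point): First of nine 9 mm holes in the steel index strip, on its top face (60 mm above the bench): the one the plunger stands in at the start, joint carriage = 0. The others follow every 30 mm along the jig's +y (carriage = 0.03, 0.06 .. 0.24 m).
- plunger_knob (a point): Centre of the index plunger's black pull knob, a round upright knob 26 mm across and 24 mm high (the middle 16 mm straight-sided), on a lug of the carriage; 109 mm above the bench when home. The lug's top is 29 mm below this point; under the knob is a steel sleeve 23 mm wide whose top lies 17 mm below this point.
- fine_knob_grip (a point): Centre of the knurled steel fine knob on the carriage: round, 36 mm across, 22 mm high, upright axis, 108 mm above the bench. It stands on a 25 mm bearing; the carriage's top is 28 mm below this point. It stands 85 mm to the jig's -x and 80 mm to its +y from the plunger.
- pointer_tip (a point): Point of the thin steel pointer, about 130 mm above the bench, which reaches from a post (its clamp at most 162 mm high) on the carriage's fine slide across to the upper flank of the model. It rides with the carriage plus 10 mm along the jig's y per rad of the fine knob.
- tack (a point): Head of the tack in the plaster model, 10 mm across, on the flank that faces up and towards the rail, on a pencilled line round the model. The pointer tip passes some 4 mm off it. Axes as the jig's: the pointer is in line when its y in this frame is 0.
- model: White plaster model of a lower leg, fixed, lying along the jig's y, about 300 mm long and up to 122 mm thick (top about 150 mm above the bench), on a steel pipe clamped at the jig's +y end. Origin on its axis, 85 mm above the bench, level with the tack. It starts anywhere in a span of 130 mm along y.
- carriage (a joint): Travel of the carriage along the jig's +y, m: 0 at the start, up to 0.246. Slides with about 3 N once the plunger is lifted, and is locked while its pin is in a hole.
- plunger (a joint): Lift of the plunger, m: 0 with its 8 mm round-nosed pin home in a hole, about 0.008 when the nose rests on the strip between holes, 0.014 at the top stop. A spring pulls it down: 7 N at 0, 12 N at the top. Let go within about 2 mm of a hole, it drops in and centres itself.
- fine_knob (a joint): Angle of the fine knob, rad, -2.0 to 2.0, positive clockwise seen from above: clockwise moves the pointer along the jig's +y, 10 mm per rad. Starts anywhere in -1.2..1.2. It turns with about 0.1 N m and stays where it is left.
- cup: Bystander: paper cup, 72 mm across the rim, 88 mm high, standing on the base plate beyond the rail's +y end. Origin under its centre.
- tack_tin: Bystander: round aluminium tin, 50 mm across, 24 mm high, on the base plate beyond the rail's +y end. Origin under its centre.
- rasp: Bystander: plaster rasp with a wooden handle, 280 mm long, lying on the bench beside the index strip. Origin under it near the handle's end of the blade.
- calipers: Bystander: steel bow calipers, 160 mm long, lying on the bench beside the index strip. Origin at their joint.
- tape_roll: Bystander: roll of tape, 96 mm across, 48 mm high, lying flat on the bench off the jig's -y end. Origin under its centre.
- pencil: Bystander: pencil, 140 mm long, on the bench off the base plate's corner. Origin under its middle.
- spatula: Bystander: spatula lying on the bench off the jig's -y end. Origin under its middle.

How it is judged:
By the outcome, as a careful person would: the job done as asked, in the order asked, and still so for the second after the job is handed in, with the robot touching nothing.
It also fails if it takes over 70 s, if anything falls off the work surface, if the arm or the gripper's body presses on something with over 40 N, if the wrist force passes 120 N, or if a joint passes its speed limit or range.

## Working session

There is one attempt and no reset: what is moved stays moved. The work goes in short steps, Python scripts to look and compute and a tool call to move; the robot and the scene stay as the last step left them, time stands still between calls to the robot, and variables do not carry over. Pictures are saved under pics/ and viewed, at most 10 in all, crops included, and the job is handed in when it is done.

Besides the shell and the picture viewer there is one more tool, called in YAML: its name, and indented under it one key for each argument. send_rows: Moves the arm, as the interface text tells. Its arguments: {"type":"object","properties":{"motion":{"type":"array"},"squeeze":{"type":"number"}},"required":["motion"]}

```bash
mkdir -p pics; cat > h.py <<'E'
import numpy as np, cv2
from workcell import env, eyes
def world(f,u,v,z=None,d=None):
    r=np.array([(u-f['cx'])/f['fx'],(v-f['cy'])/f['fy'],1.]); R=np.array(f['R']);t=np.array(f['t'])
    c=-R.T@t; w=R.T@r
    s=d if d is not None else (z-c[2])/w[2]
    return c+s*w
def proj(f,X):
    p=np.array(f['R'])@np.array(X)+np.array(f['t']); return p[0]/p[2]*f['fx']+f['cx'],p[1]/p[2]*f['fy']+f['cy']
def save(n,im): cv2.imwrite('pics/'+n,cv2.cvtColor(im,cv2.COLOR_RGB2BGR))
E
python3 - <<'E'
from h import *
import pickle
for n in('top','side'):
    f=eyes.grab_frame(n); pickle.dump(f,open(n+'.pkl','wb'))
    save(n+'0.png',cv2.resize(f['pixels'],(800,600),interpolation=cv2.INTER_CUBIC))
    print(n,f['fx'],f['cx'],f['cy'],-np.array(f['R']).T@f['t'],np.array(f['R']).round(3).tolist())
E
```

```text
top 493.61785238875694 253.76347763837904 190.52152026812433 [ 414.51578657  -18.03642425 1386.92494548] [[-0.001, -1.0, -0.024], [-0.994, 0.004, -0.105], [0.105, 0.024, -0.994]]
side 431.22378369263697 255.94634544965035 193.24910766842618 [452.28439058 895.07870282 709.25052917] [[-0.992, -0.123, -0.016], [-0.054, 0.547, -0.835], [0.111, -0.828, -0.55]]
```

View pics/top0.png

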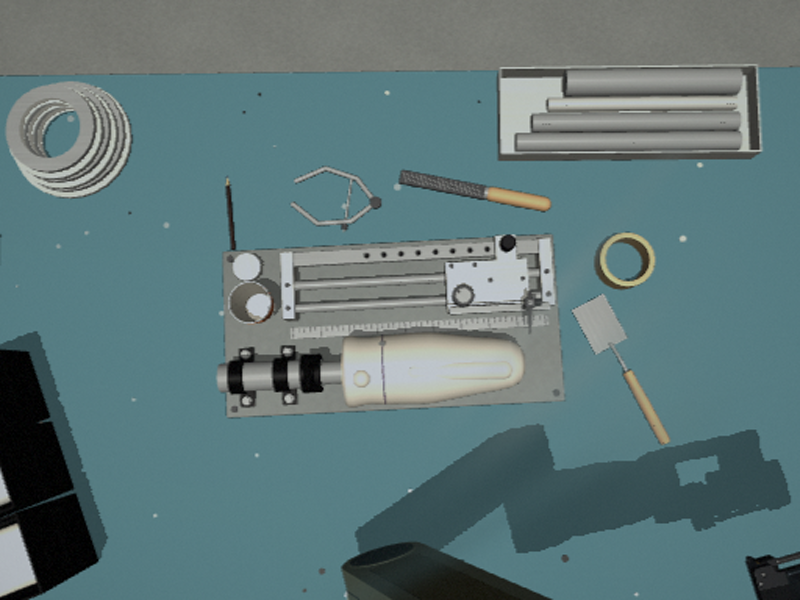

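View pics/side0.png

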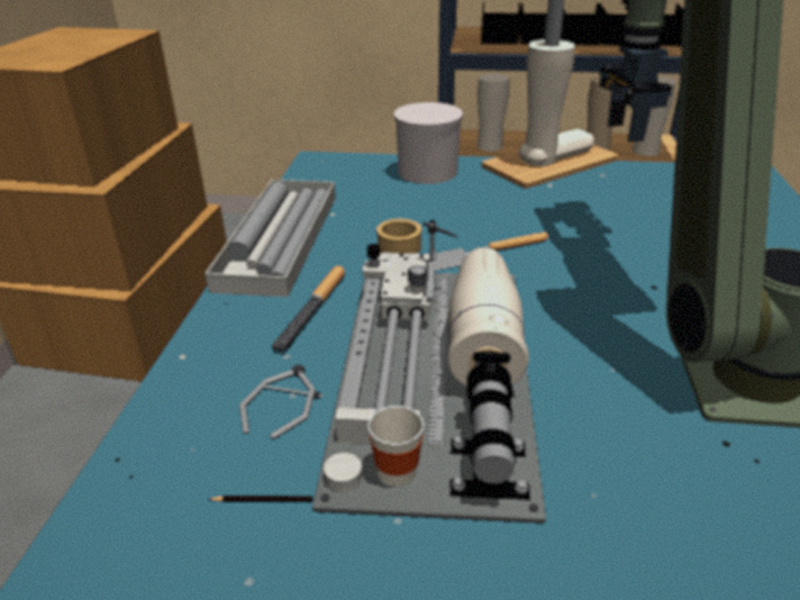

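The top view shows the plunger at (508,243) and the fine knob at (463,295). The index holes run from (487,249) to (366,255), the pencil line on the model is near (382,340), and the pointer post is near (530,300). In the side view the cup and tin stand at the near end and the pointer post is at (433,230).

```bash
python3 - <<'E'
from h import *
import pickle
f=pickle.load(open('top.pkl','rb')); s=1.5625
im=f['pixels']
def w(u,v,z): return world(f,u/s,v/s,z)
P=w(508,243,121);K=w(463,295,119)
print('plunger',P,'knob',K,K-P)
# holes: dark blobs on strip
g=cv2.cvtColor(im,cv2.COLOR_RGB2GRAY)
roi=g[150:172,225:322]; big=cv2.resize(roi,None,fx=6,fy=6,interpolation=cv2.INTER_CUBIC)
n,l,st,c=cv2.connectedComponentsWithStats((big<75).astype(np.uint8))
H=[]
for i in range(1,n):
    if 40<st[i,4]<1500:
        u=225+(c[i,0]+.5)/6-.5; v=150+(c[i,1]+.5)/6-.5; X=world(f,u,v,60); H.append(X); print(st[i,4],u*s,v*s,X.round(1))
for p in [(224,252),(551,235),(564,402),(228,417)]: print(w(*p,12).round(1))
print('line',w(382,336,125))
a=cv2.resize(im[190:260,210:290],(400,350),interpolation=cv2.INTER_CUBIC)
b=cv2.resize(im[160:230,275:355],(400,350),interpolation=cv2.INTER_CUBIC)
save('c1.png',np.hstack([a,b]))
E
```

```text
plunger [ 638.93497681 -172.37814056  121.        ] knob [552.73523939 -97.16324563 119.        ] [-86.19973742  75.21489492  -2.        ]
427 501.0913714871195 243.33315037080405 [ 649.2 -167.8   60. ]
220 486.5269886363636 248.48958333333334 [ 640.3 -142.5   60. ]
215 469.2762839147287 249.5730377906977 [ 638.5 -112.5   60. ]
220 452.01467803030306 250.3610321969697 [637.3 -82.6  60. ]
222 434.8559496996997 251.318506006006 [635.8 -52.8  60. ]
206 417.579389158576 252.1655036407767 [634.5 -22.7  60. ]
213 400.3502787558685 253.13783744131456 [632.9   7.3  60. ]
228 383.19398757309943 254.0627284356725 [631.4  37.2  60. ]
223 366.03547739162934 254.95550728699553 [630.   67.1  60. ]
42 478.99305555555554 259.2261904761905 [ 621.5 -129.2   60. ]
47 474.3434175531915 263.91566932624113 [ 613.3 -121.    60. ]
[644.5 328.2  12. ]
[ 672.4 -263.    12. ]
[ 374.4 -279.2   12. ]
[348.3 314.4  12. ]
line [485.03544637  36.33098709 125.        ]
```

View pics/c1.png

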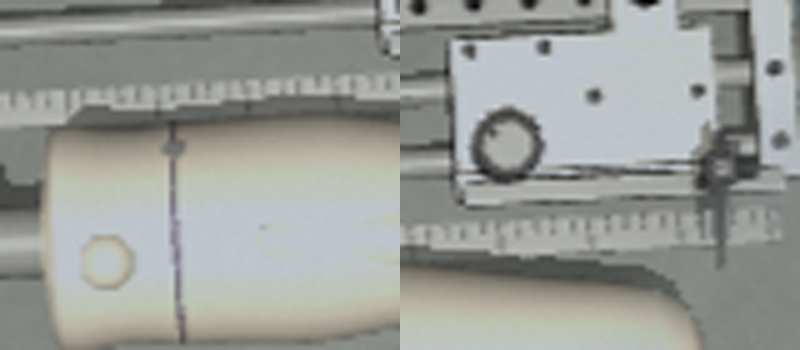

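```bash
python3 - <<'E'
from h import *
import pickle
f=pickle.load(open('top.pkl','rb'))
yh=np.array([-.049,.9988]);xh=np.array([.9988,.049]);h0=np.array([641.8,-172.5])
D=f['depth']; print(D[217:223,242:248].astype(int)); 
T=world(f,244.6-.4,219.4-.4,d=float(np.median(D[217:222,243:247]))); Pt=world(f,338.6,212.6,130)
for n,p in(('tack',T),('tip',Pt)): q=p[:2]-h0; print(n,p.round(1),'jig rel hole0',q@xh,q@yh)
print('knob expected',h0-85*xh+80*yh)
# plunger and knob circle via depth
for n,u,v,z0,z1 in(('pl',325,155.5,112,128),('kn',296,189,110,126)):
    pts=[]
    for a in range(int(u)-12,int(u)+13):
        for b in range(int(v)-12,int(v)+13):
            if D[b,a]>0:
                X=world(f,a,b,d=float(D[b,a]))
                if z0<X[2]<z1: pts.append(X)
    pts=np.array(pts); print(n,len(pts),pts.mean(0).round(1),(pts.min(0)).round(1),pts.max(0).round(1))
print(env.state())
E
```

```text
[[1278 1272 1271 1268 1269 1266]
 [1273 1264 1257 1269 1265 1266]
 [1264 1257 1265 1259 1267 1263]
 [1260 1259 1256 1258 1260    0]
 [1258 1258 1256 1259 1250 1260]
 [1252 1252 1251 1254 1259 1255]]
tack [474.8  36.9 127.2] jig rel hole0 -156.53294050038076 217.37593036749578
tip [ 490.4 -203.   130. ] jig rel hole0 -152.76204353965974 -23.037301238231105
knob expected [552.982 -96.761]
pl 81 [ 641.4 -171.1  119.9] [ 628.7 -183.3  112.4] [ 654.9 -159.3  127.6]
kn 159 [552.9 -95.5 118.7] [ 534.7 -114.6  110.9] [570.9 -78.4 124.8]
{'time_s': 0.1, 'qpos': array([-7.55171700e+01,  1.83482876e+01,  8.96982110e+01,  9.70603212e-05,
        7.20403180e+01, -1.14594189e+00]), 'qvel': array([ 0.05312002, -0.0555652 , -0.19667069,  0.06428678,  0.12585712,
        0.01681578]), 'effort': array([-1.21666421e-04, -4.13334131e+01, -2.32509398e+01,  7.28981034e-02,
        4.22214030e-02, -5.15717193e-05]), 'ee_pos': array([ 154.80290304, -553.33362885,  213.20938281]), 'ee_rot': array([-1.79913203e+02, -1.82852135e-03,  1.56287405e+01]), 'force': array([-0.0238768 , -0.19190441,  0.2567628 ]), 'torque': array([ 0.00524122, -0.01302603,  0.028518  ]), 'gripper_force': 0.0, 'gripper_width': 91.16693889238388}
```

The tack is about 240 mm beyond the pointer along the jig's y, so I'll use the 0.24 hole, with a fine correction after. First I move above the plunger.

send_rows:
  motion:
    - [0.9734, 0.7636, 0, 0, 0, -0.213, 0.3]
    - [0.9734, 0.7636, 0, 0, 0, -0.213, 0.3]
    - [0.9734, 0.7636, 0, 0, 0, -0.213, 0.3]
    - [0.9734, 0.7636, 0, 0, 0, -0.213, 0.3]
    - [0.9734, 0.7636, 0, 0, 0, -0.213, 0.3]
    - [0.9734, 0.7636, 0, 0, 0, -0.213, 0.3]
    - [0.9734, 0.7636, 0, 0, 0, -0.213, 0.3]
    - [0.9734, 0.7636, 0, 0, 0, -0.213, 0.3]
    - [0.9734, 0.7636, 0, 0, 0, -0.213, 0.3]
    - [0.9734, 0.7636, 0, 0, 0, -0.213, 0.3]
    - [0.9734, 0.7636, 0, 0, 0, -0.213, 0.3]
    - [0.9734, 0.7636, 0, 0, 0, -0.213, 0.3]
    - [0.9734, 0.7636, 0, 0, 0, -0.213, 0.3]
    - [0.9734, 0.7636, -0.1, 0, 0, -0.213, 0.3]
    - [0.9734, 0.7636, -0.16, 0, 0, -0.213, 0.3]
    - [0.9734, 0.7636, -0.16, 0, 0, -0.213, 0.3]
    - [0.9734, 0.7636, -0.16, 0, 0, -0.213, 0.3]

```text
time_s: 2.22
ee_pos: [642.2, -172.9, 135.8]
ee_rot: [179.9, -0.2, 2.8]
force: [-0.1, -0.7, 0.4]
gripper_width: 59.1
gripper_force: 0.0
```

```bash
python3 - <<'E'
from h import *
s=env.state(); print(s['time_s'],s['ee_pos'],s['ee_rot'],s['qpos'],s['gripper_width'])
f=eyes.grab_frame('wrist'); print(f['fx'],f['cx'],f['cy'],np.array(f['T_tool_cam']).round(3).tolist())
save('w1.png',f['pixels'])
E
```

```text
2.225 [ 642.15598054 -172.94022347  135.81799661] [ 1.79940522e+02 -1.55302315e-01  2.78432922e+00] [-1.60605534e+01  2.92772482e+01  8.35536519e+01 -6.65467894e-03
  6.70029108e+01  7.11577890e+01] 59.13779077603852
297.3186396354542 254.2328927128453 191.09222203792189 [[0.001, -0.963, -0.268, 74.824], [1.0, 0.001, -0.0, -0.118], [0.001, -0.268, 0.963, -170.285], [0.0, 0.0, 0.0, 1.0]]
```

View pics/w1.png

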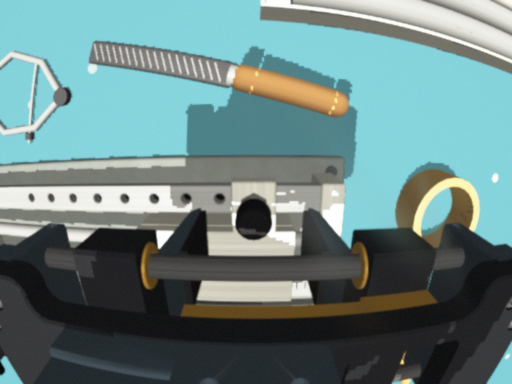

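The wrist view shows the plunger knob at (253,217), centred between the fingers. I'll descend and grip it.

send_rows:
  motion:
    - [0, 0, -0.04, 0, 0, 0, 0.3]
    - [0, 0, -0.08, 0, 0, 0, 0.3]
    - [0, 0, -0.087, 0, 0, 0, 0.3]
    - [0, 0, -0.087, 0, 0, 0, 0.3]
    - [0, 0, -0.087, 0, 0, 0, -1]
    - [0, 0, -0.087, 0, 0, 0, -1]
    - [0, 0, -0.087, 0, 0, 0, -1]
    - [0, 0, -0.087, 0, 0, 0, -1]
    - [0, 0, -0.087, 0, 0, 0, -1]
    - [0, 0, -0.087, 0, 0, 0, -1]
    - [0, 0, -0.087, 0, 0, 0, -1]
  squeeze: 40

```text
time_s: 3.65
ee_pos: [641.7, -172.2, 90.7]
ee_rot: [180.0, -0.0, 2.9]
force: [-1.0, -1.1, 2.2]
gripper_width: 24.7
gripper_force: 40.0
```

send_rows:
  motion:
    - [0, 0, 0.012, 0, 0, 0, -1]
    - [0, 0, 0.024, 0, 0, 0, -1]
    - [0, 0, 0.024, 0, 0, 0, -1]
    - [0, 0, 0.024, 0, 0, 0, -1]

```text
time_s: 4.15
ee_pos: [641.5, -172.0, 101.6]
ee_rot: [-180.0, 0.0, 2.8]
force: [4.4, -3.5, -10.3]
gripper_width: 24.8
gripper_force: 40.0
```

send_rows:
  motion:
    - [-0.0007, 0.015, 0, 0, 0, 0, -1]
    - [-0.0022, 0.045, 0, 0, 0, 0, -1]
    - [-0.0037, 0.075, 0, 0, 0, 0, -1]
    - [-0.0051, 0.105, 0, 0, 0, 0, -1]
    - [-0.0066, 0.135, 0, 0, 0, 0, -1]
    - [-0.0081, 0.165, 0, 0, 0, 0, -1]
    - [-0.0096, 0.195, 0, 0, 0, 0, -1]
    - [-0.011, 0.225, 0, 0, 0, 0, -1]
    - [-0.0125, 0.255, 0, 0, 0, 0, -1]
    - [-0.014, 0.285, 0, 0, 0, 0, -1]
    - [-0.0155, 0.315, 0, 0, 0, 0, -1]
    - [-0.017, 0.345, 0, 0, 0, 0, -1]
    - [-0.0184, 0.375, 0, 0, 0, 0, -1]
    - [-0.02, 0.405, 0, 0, 0, 0, -1]
    - [-0.0214, 0.435, 0, 0, 0, 0, -1]
    - [-0.0227, 0.462, 0, 0, 0, 0, -1]
    - [-0.0235, 0.4794, 0, 0, 0, 0, -1]
    - [-0.0235, 0.4794, 0, 0, 0, 0, -1]
    - [-0.0235, 0.4794, 0, 0, 0, 0, -1]
    - [-0.0235, 0.4794, 0, 0, 0, 0, -1]

```text
time_s: 6.65
ee_pos: [629.7, 68.6, 102.3]
ee_rot: [-179.9, 0.0, 2.8]
force: [3.6, 2.9, -11.3]
gripper_width: 25.1
gripper_force: 40.0
```

send_rows:
  motion:
    - [0, -0.001, -0.008, 0, 0, 0, -1]
    - [0, -0.001, -0.016, 0, 0, 0, -1]
    - [0, -0.001, -0.024, 0, 0, 0, -1]
    - [0, -0.001, -0.024, 0, 0, 0, -1]
    - [0, -0.001, -0.024, 0, 0, 0, -1]

```text
time_s: 7.28
ee_pos: [629.8, 67.3, 90.8]
ee_rot: [-180.0, -0.0, 2.8]
force: [1.4, 2.9, -6.2]
gripper_width: 25.2
gripper_force: 40.0
```

send_rows:
  motion:
    - [0, 0, 0, 0, 0, 0, 0.3]
    - [0, 0, 0, 0, 0, 0, 0.3]
    - [0, 0, 0, 0, 0, 0, 0.3]
    - [0, 0, 0, 0, 0, 0, 0.3]
    - [0, 0, 0.1, 0, 0, 0, 0.3]
    - [0, 0, 0.2, 0, 0, 0, 0.3]
    - [0.1, -0.08, 0.3, 0, 0, 0, 0.3]
    - [0.1, -0.2, 0.4, 0, 0, 0, 0.3]
    - [0.1, -0.3, 0.4, 0, 0, 0, 0.3]
    - [0.1, -0.4, 0.4, 0, 0, 0, 0.3]
    - [0.1, -0.4, 0.4, 0, 0, 0, 0.3]
    - [0.1, -0.4, 0.4, 0, 0, 0, 0.3]

```text
time_s: 8.78
ee_pos: [679.6, -132.7, 290.2]
ee_rot: [-180.0, 0.0, 2.8]
force: [0.3, -0.1, -0.1]
gripper_width: 58.8
gripper_force: 0.0
```

```bash
python3 - <<'E'
from h import *
import pickle
f=eyes.grab_frame('top'); g=eyes.grab_frame('side'); pickle.dump((f,g),open('t2.pkl','wb'))
k=lambda f,X,w,h:(lambda u,v:(int(u)-w//2,int(v)-h//2))(*proj(f,X))
X=[474,37,128]; a,b=k(f,X,80,60); c,d=k(g,X,80,60); print(a,b,c,d)
A=cv2.resize(f['pixels'][b:b+60,a:a+80],(400,300),interpolation=cv2.INTER_CUBIC)
C=cv2.resize(g['pixels'][d:d+60,c:c+80],(400,300),interpolation=cv2.INTER_CUBIC)
# plunger & knob
D=f['depth']
for n,X,z0,z1 in(('pl',(630,67.5,121),112,128),('kn',(541,143,119),110,126)):
    u,v=map(int,proj(f,X)); pts=[]
    for i in range(u-12,u+13):
        for j in range(v-12,v+13):
            if D[j,i]>0:
                p=world(f,i,j,d=float(D[j,i]))
                if z0<p[2]<z1: pts.append(p)
    pts=np.array(pts); print(n,len(pts),pts.mean(0).round(1),pts.min(0).round(1),pts.max(0).round(1),np.median(pts[:,2]))
a,b=k(f,[590,100,119],160,60); E=cv2.resize(f['pixels'][b:b+60,a:a+160],(800,300),interpolation=cv2.INTER_CUBIC);print(a,b)
save('c2.png',np.vstack([np.hstack([A,C]),E]))
E
```

```text
204 189 254 169
pl 82 [629.3  67.7 119.4] [616.7  55.9 112.1] [643.1  79.9 127.1] 119.24806241280271
kn 159 [541.  142.9 118.6] [524.5 125.6 110. ] [558.9 160.5 124.6] 118.95684162052339
140 144
```

View pics/c2.png

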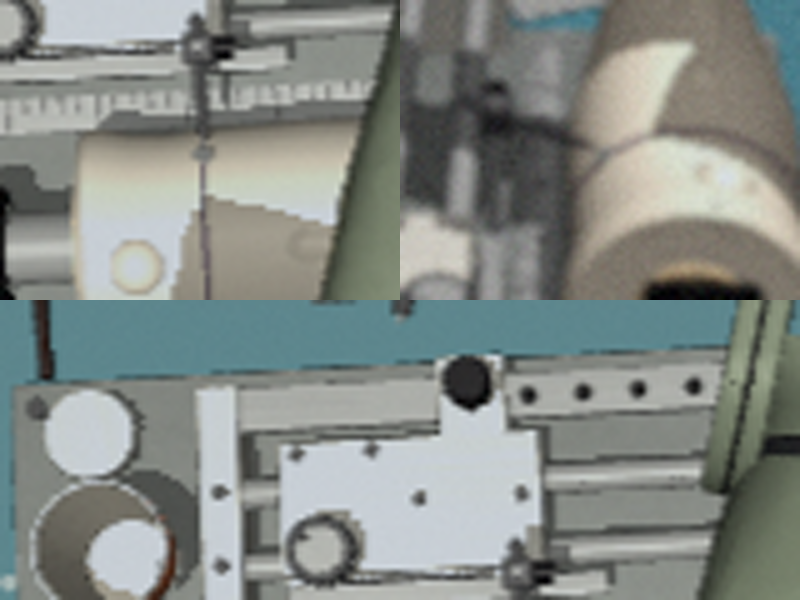

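The top crop shows the tack at (204,152) and the pointer ending just above it at about (202,137), so they are close. The plunger is back at its home height. I'll bring the wrist camera in for a finer view.

send_rows:
  motion:
    - [-0.46, 0.337, 0, 0, 0, 0, 0.3]
    - [-0.46, 0.337, 0, 0, 0, 0, 0.3]
    - [-0.46, 0.337, 0, 0, 0, 0, 0.3]
    - [-0.46, 0.337, 0, 0, 0, 0, 0.3]
    - [-0.46, 0.337, 0, 0, 0, 0, 0.3]
    - [-0.46, 0.337, 0, 0, 0, 0, 0.3]
    - [-0.46, 0.337, -0.1, 0, 0, 0, 0.3]
    - [-0.46, 0.337, -0.2, 0, 0, 0, 0.3]
    - [-0.46, 0.337, -0.21, 0, 0, 0, 0.3]
    - [-0.46, 0.337, -0.21, 0, 0, 0, 0.3]
    - [-0.46, 0.337, -0.21, 0, 0, 0, 0.3]
    - [-0.46, 0.337, -0.21, 0, 0, 0, 0.3]

```text
time_s: 10.38
ee_pos: [450.9, 35.8, 186.9]
ee_rot: [180.0, -0.2, 2.9]
force: [-0.5, 0.8, 0.3]
gripper_width: 59.1
gripper_force: 0.0
```

```bash
cat >> h.py <<'E'
def wview(name):
    s=env.state(); f=eyes.grab_frame('wrist'); import pickle; pickle.dump((s,f),open('w.pkl','wb'))
    from scipy.spatial.transform import Rotation as Ro
    R=Ro.from_euler('xyz',s['ee_rot'],degrees=True).as_matrix(); T=np.array(f['T_tool_cam'])
    Rc=R@T[:3,:3]; c=R@T[:3,3]+s['ee_pos']
    def pj(X):
        p=Rc.T@(np.array(X)-c); th=np.arctan2(np.hypot(p[0],p[1]),p[2]); h=np.hypot(p[0],p[1])
        return f['cx']+f['fx']*th*p[0]/h, f['cy']+f['fx']*th*p[1]/h
    def ray(u,v,z):
        x=np.array([u-f['cx'],v-f['cy']])/f['fx']; r=np.hypot(*x); d=Rc@np.array([*(x/r*np.sin(r)),np.cos(r)])
        return c+d*(z-c[2])/d[2]
    return s,f,pj,ray,c
E
python3 - <<'E'
from h import *
s,f,pj,ray,c=wview(0); print(s['ee_pos'],c)
u,v=pj([474.5,37,127]); print(u,v); u=int(u)-40;v=int(v)-30; print(u,v)
save('w2.png',cv2.resize(f['pixels'][max(v,0):v+60,u:u+80],None,fx=10,fy=10,interpolation=cv2.INTER_CUBIC))
E
```

```text
[450.9349643   35.7813198  186.92540692] [525.13250726  39.60832855 357.44124946]
254.46824535273117 175.64503070195886
214 145
```

View pics/w2.png

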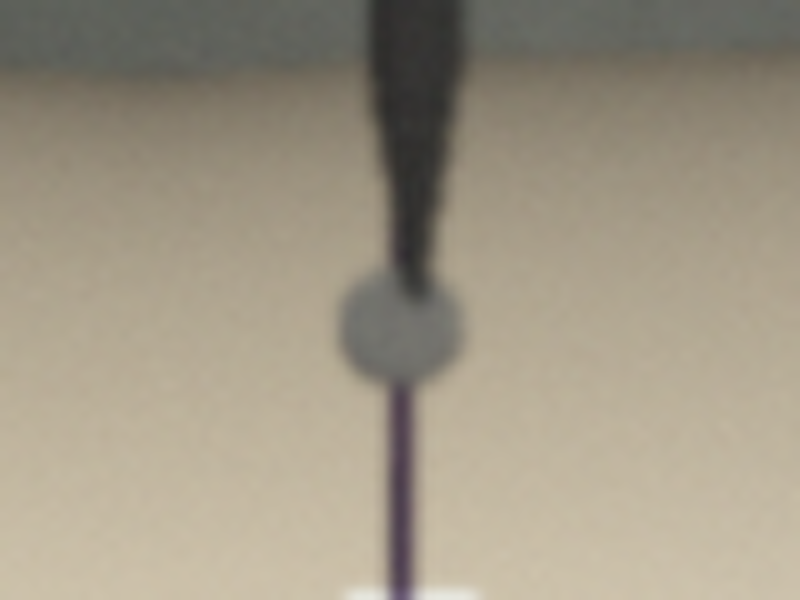

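The wrist view shows the tack centred at (402,326) and the pointer tip at about (416,290). With the tack at 12 px/mm, the tip is about 1.2 mm towards −y. That needs roughly 0.12 rad (7°) clockwise.

send_rows:
  motion:
    - [0, 0, 0.1, 0, 0, 0, 0.3]
    - [0.06, 0.07, 0.1, 0, 0, 0, 0.3]
    - [0.18, 0.2144, 0.1, 0, 0, 0, 0.3]
    - [0.18, 0.2144, 0.1, 0, 0, 0, 0.3]
    - [0.18, 0.2144, 0.05, 0, 0, 0, 0.3]
    - [0.18, 0.2144, -0.06, 0, 0, 0, 0.3]
    - [0.18, 0.2144, -0.08, 0, 0, 0, 0.3]
    - [0.18, 0.2144, -0.08, 0, 0, 0, 0.3]
    - [0.18, 0.2144, -0.08, 0, 0, 0, 0.3]
    - [0.18, 0.2144, -0.08, 0, 0, 0, 0.3]

```text
time_s: 11.68
ee_pos: [540.9, 143.1, 147.3]
ee_rot: [-180.0, -0.2, 2.8]
force: [-0.1, 0.2, -0.3]
gripper_width: 59.2
gripper_force: 0.0
```

Well centred. Next: descend, grip, and turn 7° clockwise in steps, then release and rise.

send_rows:
  motion:
    - [0, 0, -0.06, 0, 0, 0, 0.3]
    - [0, 0, -0.1, 0, 0, 0, 0.3]
    - [0, 0, -0.106, 0, 0, 0, 0.3]
    - [0, 0, -0.106, 0, 0, 0, 0.3]
    - [0, 0, -0.106, 0, 0, 0, -1]
    - [0, 0, -0.106, 0, 0, 0, -1]
    - [0, 0, -0.106, 0, 0, 0, -1]
    - [0, 0, -0.106, 0, 0, 0, -1]
    - [0, 0, -0.106, 0, 0, 0, -1]
  squeeze: 25

```text
time_s: 12.8
ee_pos: [540.2, 143.1, 93.0]
ee_rot: [-180.0, -0.1, 2.8]
force: [-1.8, 1.0, 4.2]
gripper_width: 35.2
gripper_force: 25.0
```

send_rows:
  motion:
    - [0, 0, 0, 0, 0, -0.03, -1]
    - [0, 0, 0, 0, 0, -0.06, -1]
    - [0, 0, 0, 0, 0, -0.09, -1]
    - [0, 0, 0, 0, 0, -0.115, -1]
    - [0, 0, 0, 0, 0, -0.115, -1]
    - [0, 0, 0, 0, 0, -0.115, -1]
    - [0, 0, 0, 0, 0, -0.115, -1]

```text
time_s: 13.68
ee_pos: [540.2, 143.3, 93.0]
ee_rot: [-180.0, -0.0, -4.1]
force: [-0.9, 0.7, 5.2]
gripper_width: 35.4
gripper_force: 25.0
```

send_rows:
  motion:
    - [0, 0, 0, 0, 0, 0, 0.3]
    - [0, 0, 0, 0, 0, 0, 0.3]
    - [0, 0, 0, 0, 0, 0, 0.3]
    - [0, 0, 0, 0, 0, 0, 0.3]
    - [0, 0, 0.1, 0, 0, 0, 0.3]
    - [0, 0, 0.2, 0, 0, 0.115, 0.3]
    - [0, 0, 0.28, 0, 0, 0.115, 0.3]
    - [-0.1, -0.1, 0.28, 0, 0, 0.115, 0.3]
    - [-0.18, -0.2144, 0.28, 0, 0, 0.115, 0.3]
    - [-0.18, -0.2144, 0.28, 0, 0, 0.115, 0.3]
    - [-0.18, -0.2144, 0.186, 0, 0, 0.115, 0.3]
    - [-0.18, -0.2144, 0.186, 0, 0, 0.115, 0.3]
    - [-0.18, -0.2144, 0.186, 0, 0, 0.115, 0.3]
    - [-0.18, -0.2144, 0.186, 0, 0, 0.115, 0.3]

```text
time_s: 15.42
ee_pos: [451.3, 36.2, 186.8]
ee_rot: [180.0, -0.2, 2.9]
force: [-0.2, -0.6, 0.3]
gripper_width: 59.5
gripper_force: 0.0
```

```bash
python3 - <<'E'
from h import *
s,f,pj,ray,c=wview(0); print(s['ee_pos'],s['ee_rot'])
u,v=pj([474.5,37,127]); print(u,v); u,v=214,145
save('w3.png',cv2.resize(f['pixels'][v:v+60,u:u+80],None,fx=10,fy=10,interpolation=cv2.INTER_CUBIC))
g=cv2.cvtColor(f['pixels'],cv2.COLOR_RGB2GRAY).astype(float)
b=cv2.resize(g[v:v+60,u:u+80],None,fx=10,fy=10,interpolation=cv2.INTER_CUBIC)
for r in(150,200,240,270,285,320,340,360,420,500):
    row=b[r,300:520]; bg=np.median(b[r,100:250]); t=(bg+row.min())/2; i=np.where(row<t)[0]+300; print(r,i.min(),i.max(),(i.min()+i.max())/2)
E
```

```text
[451.29249913  36.15035971 186.84921023] [ 1.79999226e+02 -1.62779571e-01  2.88275442e+00]
254.9325486529611 176.11148314643864
150 371 437 404.0
200 380 430 405.0
240 383 423 403.0
270 388 421 404.5
285 384 428 406.0
320 345 464 404.5
340 341 465 403.0
360 345 461 403.0
420 392 415 403.5
500 392 416 404.0
```

View pics/w3.png

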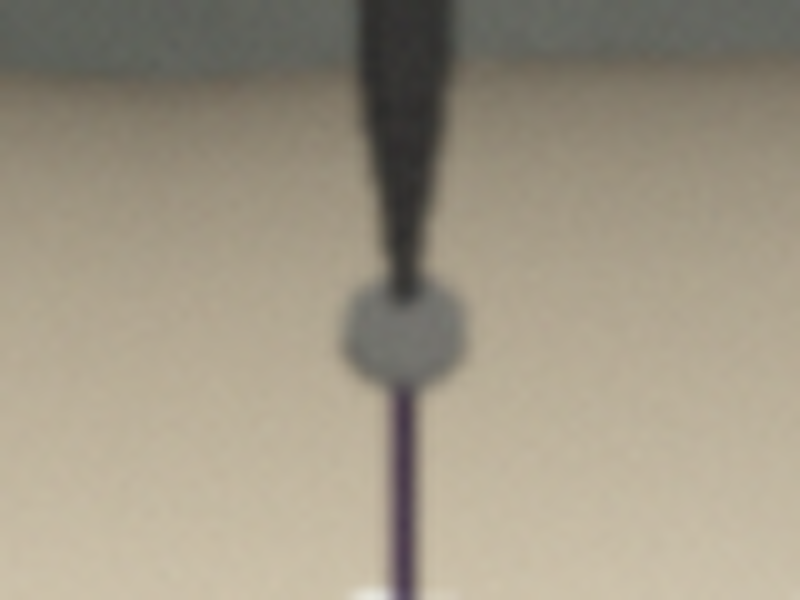

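The pointer tip is at (404,295) and the tack centre at (404,330). They're in line to about 0.1 mm, and the gripper is clear of everything.

```bash
python3 -c "
from workcell import env
print(env.job_done())"
```

```text
the job is handed in; nothing more can be done
None
```

The job is handed in: the carriage is in the 0.24 m hole with the plunger home, and in the last wrist picture the pointer tip is in line with the tack to about 0.1 mm.

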